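# Switch the dowel feeder to its other chute

## Robot

A 6-joint arm with a two-finger parallel gripper is mounted at the origin on the work surface. World frame = base frame: x ahead of the robot, y to its left, z up, the work surface at z = 0. Lengths are in mm, angles in rad, forces in N, time in s.
With the tool pointing down it reaches from about 300 to 750 mm from the base axis. Payload 8.5 kg.
Tool frame: the origin (TCP) lies midway between the tips of the shut fingers; the grasp point (between the pads) lies 19 mm behind it; x points along the fingers, z is the direction in which the jaws open and shut, and the axes are right-handed (so a half turn about x gives the same grasp; the last joint's range is limited). The gripper opens to 88 mm and grips with 3 to 60 N. Pads are 18 mm wide; open, the fingers measure 123 mm over their backs; the gripper's body (75 mm by 187 mm) begins 45 mm behind the grasp point.
Start: joints at [1.045, 0.381, 1.297, -0, 1.464, -0.215], TCP at [168.192, 523.633, 238.748] pointing down, gripper open.
Joint ranges: [-3.11, 3.11], [-0.89, 2.33], [0.22, 2.48], [-1.42, 4.56], [0.17, 2.85], [-2.88, 2.88]. Speed limits (rad/s): [2.39, 2.39, 3.14, 3.14, 3.14, 3.14].

## Interface

Orientations are given as a rotation vector (axis times angle).
In Python, from rig import env, eyes, ticket gives the robot as it stands.
- The arm moves only by the tool play_rows, never from a script. Its argument "increments" is one flat list of numbers, 5 for each row, row after row: the shift along the tool's x, y, z in cm, then the turn about the tool's x in degrees, then the closure, from -1 (fully open) to 1 (shut). In form: [x, y, z, roll, claw, x, y, z, roll, claw, ...]. A call has 1 to 12 rows; each row is the pose to reach, as a shift and turn from the pose commanded when the call began, along the tool's axes at that moment; what a row does not reach only later rows make up. A row lasts 1/8 s, in which the tool goes at most 62.5 mm and 10.7 degrees, less where a joint would pass 70% of its speed; a pose out of reach is approached as far as the arm can. A call with a gripper value outside its range is refused whole. The fingers move at their own pace and stop on an object; "newtons" is the grip in N (left out, the last holds). Time passes only in rows, so rows that repeat a pose let the fingers close. It gives the time, the measured TCP pose, the force and the opening at its end, in the units of the state.
- env.observe(): the state, without advancing time (a new reading comes with each control period).
- eyes.snapshot(name): name is "scene" or "top" or "wrist"; returns the picture (480x640x3 uint8, red, green, blue); there is no depth.
- eyes.camera_model(name): a dict with "fovy" (degrees; the focal length in pixels is half the picture's height over the tangent of half this angle, whatever the lens; pixels are square), "cx", "cy" (the principal point, pixels), "k1" (the pictures are not rectified: a ray, as slopes to the right and down, at radius r is drawn at 1 + k1 r^2 times it, then the intrinsics apply), "R" (3x3) and "t" (3): a world point X has camera coordinates R X + t. Camera axes: x right, y down, z forward; pixel columns grow to the right and rows downward; lengths in mm; the calibration is good to about 2 mm. A picture is of the moment at which its call begins: read the wrist's pose just before it. camera_model takes no time and is no camera call; for the wrist camera it gives the pose at the moment of the call.
- ticket.job_done(): hands the job in, once; it reports no verdict.
The state is a dict: "time_s": time; "qpos": joint angles; "joint_velocities": joint speeds; "tau": joint torques, N m; "tcp_pos": TCP position; "tool_rot": TCP orientation; "wrist_force": force on the tool from outside, world axes, zero at the start; "wrist_torque": the same for the moment, N m; "grip_width": opening from 0.0 (shut) to 1.0 (fully open).
Only numpy, scipy, OpenCV 4.12 (cv2) and the standard library are available. Lean on these libraries where they do the work, as an engineer would, in place of code of your own. Each camera call takes 0.05 s, during which the arm holds its last target.

## Task

Switch the dowel feeder to its other chute: press the raised end of the seesaw gate down with a fingertip until it has rocked over and lies fully down on that side. Then push the shutter's tab all the way across to open it, so that all four dowels drop and roll into the tray on the side you pressed, and leave gate and shutter so. Do not touch the dowels, and leave the other things on the bench where they are.

Things in the scene. Friction and masses are not known exactly. Their poses are not given: they have to be found in the camera images.
- feeder: Dowel feeder, a plywood and sheet-steel fixture fixed on the bench, 130 (x) x 620 (y) x 263 mm high, the same left and right. Origin: centre of its underside, on the bench. x points away from the robot, y to its left end, z up; yawed up to 0.3 rad. Two uprights 60 mm wide in y (x = -56 to -50 mm, 171 mm high; x = 50 to 56 mm, 263 mm high) carry gate, shutter and magazine.
- gate (a joint): Tilt of the seesaw gate, rad, -0.31 to 0.31 (its stops). Positive: left (+y) end down, dowels run to the left tray; negative: right end down. Either may be down at the start. A steel trough along the feeder's y, 260 mm long, 84 mm wide inside, flanges 20 mm high, open ends. A throw-over weight behind makes it fall to its stop once past level; pressing the raised end down takes about 1 N.
- gate_pivot (a point): Middle of the gate's pivot shaft, which lies along the feeder's x, 100 mm above the bench and 25 mm below the top of the trough's floor.
- magazine (a point): Centre of the magazine's open top, 263 mm above the bench: an upright wooden box, 98 (x) x 33 (y) x 80 mm, open above and below, over the gate's middle. It holds four dowels stacked one on another, seen from above and through sight slots in front and behind.
- gate_left (a point): Point on the top of the gate's floor, on its centre line, 118 mm left (+y) of its middle and 12 mm from the left end: where to press that end. About 160 mm above the bench when raised, 88 mm when down; on the way it shifts 15 mm outwards (away from the pivot).
- gate_right (a point): The same point at the gate's right (-y) end.
- shutter (a joint): Travel of the slide shutter, m: 0 closed to 0.027 fully open against its end stop (starts 0 to 0.004). Slides towards the feeder's +y against about 1.2 N of friction and stays where it is left. A slotted aluminium plate 5 mm thick, 177 to 182 mm above the bench, under the magazine; once open its slot stands under the dowels and they drop onto the gate.
- shutter_tab (a point): Middle of the pushing face (towards the feeder's -y) of the shutter's upright tab: an aluminium plate 34 (x) x 5 (y) mm, standing from 181 to 217 mm above the bench in front of the magazine (feeder x = -115 to -81 mm, this face at y = -30 mm when closed), on a flat arm. The point is 201 mm above the bench. Push towards +y; the space on both sides of the tab is free.
- tray_left (a point): Centre of the floor of the left (+y) catch tray, 16 mm above the bench. Inside 94 (x) x 120 (y) mm; walls 34 mm, outer end wall 69 mm above the floor. Axes as the feeder's. A steel chute (feeder y 123 to 179 mm, 79 falling to 53 mm high) leads into it from the gate's left end.
- tray_right (a point): The same for the right (-y) catch tray.
- dowel1: Smooth beech dowel, 20 mm diameter, 80 mm long, about 18 g; origin at its centre, x along its length. Starts lying along the feeder's x, number 1 from the bottom of the stack of four in the magazine (centre about 192 mm above the bench).
- dowel2: Smooth beech dowel, 20 mm diameter, 80 mm long, about 18 g; origin at its centre, x along its length. Starts lying along the feeder's x, number 2 from the bottom of the stack of four in the magazine (centre about 212 mm above the bench).
- dowel3: Smooth beech dowel, 20 mm diameter, 80 mm long, about 18 g; origin at its centre, x along its length. Starts lying along the feeder's x, number 3 from the bottom of the stack of four in the magazine (centre about 232 mm above the bench).
- dowel4: Smooth beech dowel, 20 mm diameter, 80 mm long, about 18 g; origin at its centre, x along its length. Starts lying along the feeder's x, number 4 from the bottom of the stack of four in the magazine (centre about 252 mm above the bench).
- chisel_wide: Bystander: bench chisel with red handle, 270 mm long, 27 mm high, 26 mm blade, lying along its x (handle to -x). Origin near the root of the blade, on the bench.
- chisel_narrow: Bystander: the same with a 12 mm blade.
- hammer: Bystander: hammer lying on the bench along its x, under 300 mm long.
- glue: Bystander: white glue bottle standing upright, 64 mm diameter, 170 mm high. Origin at the centre of its base.
- offcut: Bystander: pale wood offcut, 60 x 110 x 40 mm high. Origin at the centre of its underside.
- square: Bystander: try square lying flat, wooden stock 20 x 115 x 24 mm, steel blade 130 mm along its x. Origin under the middle of the stock.
- gauge: Bystander: wooden marking gauge lying flat, 200 mm stem along its x, 70 mm head, 40 mm high. Origin under the head.

How it is judged (in metres and radians):
On the way, in this order (a step that is already met when the one before it is completed fails the run):
1. the gate has been rocked over to its other stop while all four dowels are still in the magazine (distance of gate_left from where it was at the start of the episode above 0.04 m and (value of joint gate above 0.26 rad or value of joint gate below -0.26 rad) and z of each of dowel1, dowel2, dowel3, dowel4 in the frame of feeder above 0.18 m), for 0.2 s.
2. the shutter is fully open (distance of gate_left from where it was at the start of the episode above 0.04 m and (value of joint gate above 0.26 rad or value of joint gate below -0.26 rad) and value of joint shutter above 0.023 m), for 0.1 s.
At the end, for the whole second after the job is handed in: The gate lies on the stop opposite to where it began (joint beyond 0.26 rad of its 0.31, that end down), the shutter is open (over 22 of 27 mm), and all four dowels lie at rest in the catch tray on the gate's lowered side (centres within the tray's inside, less than 45 mm above its floor) (distance of gate_left from where it was at the start of the episode above 0.04 m and (value of joint gate above 0.26 rad or value of joint gate below -0.26 rad) and value of joint shutter above 0.022 m and ((value of joint gate above 0.26 rad and (x of dowel1 in the frame of tray_left between -0.046 and 0.046 m and y of dowel1 in the frame of tray_left between -0.06 and 0.06 m and z of dowel1 in the frame of tray_left between 0 and 0.045 m) and (x of dowel2 in the frame of tray_left between -0.046 and 0.046 m and y of dowel2 in the frame of tray_left between -0.06 and 0.06 m and z of dowel2 in the frame of tray_left between 0 and 0.045 m) and (x of dowel3 in the frame of tray_left between -0.046 and 0.046 m and y of dowel3 in the frame of tray_left between -0.06 and 0.06 m and z of dowel3 in the frame of tray_left between 0 and 0.045 m) and (x of dowel4 in the frame of tray_left between -0.046 and 0.046 m and y of dowel4 in the frame of tray_left between -0.06 and 0.06 m and z of dowel4 in the frame of tray_left between 0 and 0.045 m)) or (value of joint gate below -0.26 rad and (x of dowel1 in the frame of tray_right between -0.046 and 0.046 m and y of dowel1 in the frame of tray_right between -0.06 and 0.06 m and z of dowel1 in the frame of tray_right between 0 and 0.045 m) and (x of dowel2 in the frame of tray_right between -0.046 and 0.046 m and y of dowel2 in the frame of tray_right between -0.06 and 0.06 m and z of dowel2 in the frame of tray_right between 0 and 0.045 m) and (x of dowel3 in the frame of tray_right between -0.046 and 0.046 m and y of dowel3 in the frame of tray_right between -0.06 and 0.06 m and z of dowel3 in the frame of tray_right between 0 and 0.045 m) and (x of dowel4 in the frame of tray_right between -0.046 and 0.046 m and y of dowel4 in the frame of tray_right between -0.06 and 0.06 m and z of dowel4 in the frame of tray_right between 0 and 0.045 m))) and linear speed of each of dowel1, dowel2, dowel3, dowel4 below 0.02 m/s); the robot touches nothing.
It fails at once if the feeder is worked or leaned on with the arm or the gripper's body instead of the fingers (contact force between the arm and feeder above 8 N).
It fails at once if a dowel is touched, pushed or carried by the robot (contact force between any of the fingers, the arm and dowel1 above 1 N or contact force between any of the fingers, the arm and dowel2 above 1 N or contact force between any of the fingers, the arm and dowel3 above 1 N or contact force between any of the fingers, the arm and dowel4 above 1 N).
It fails at once if a dowel is lifted out of the top of the magazine (z of any of dowel1, dowel2, dowel3, dowel4 in the frame of feeder above 0.276 m).
It fails at once if another thing on the bench is moved by more than 20 mm (distance of any of chisel_wide, chisel_narrow, hammer, glue, offcut, square, gauge from where it was at the start of the episode above 0.02 m).
It also fails if it takes over 45 s, if anything falls off the work surface, if the arm or the gripper's body presses on something with over 40 N, if the wrist force passes 120 N, or if a joint passes its speed limit or range.

## Working session

There is one attempt and no reset: what is moved stays moved. The work goes in short steps, Python scripts to look and compute and a tool call to move; the robot and the scene stay as the last step left them, time stands still between calls to the robot, and variables do not carry over. Pictures are saved under pics/ and viewed, and the job is handed in when it is done.

Besides the shell and the picture viewer there is one more tool, called after "Emit:" as a command line: name --argument value ..., lists and objects as JSON in quotes. play_rows: Moves the arm, as the interface text tells. Its arguments: {"type":"object","properties":{"increments":{"type":"array"},"newtons":{"type":"number"}},"required":["increments"]}

```bash
mkdir -p pics; ls; python3 - <<'E'
from rig import env,eyes,ticket
import cv2
print(env.observe())
for n in("scene","top"):
    cv2.imwrite(f"pics/{n}0.png",eyes.snapshot(n)[:,:,::-1]); print(n,eyes.camera_model(n))
E
```

```text
pics
{'time_s': 0.0, 'qpos': array([ 1.04468360e+00,  3.81168768e-01,  1.29825793e+00, -5.00960057e-06,
        1.46359346e+00, -2.15310335e-01]), 'joint_velocities': array([-9.45804282e-04,  5.62843318e-04, -6.39234377e-04, -1.18125813e-03,
       -9.26525469e-05,  4.91571473e-05]), 'tau': array([ 2.52045858e-03, -4.37924159e+01, -2.24565017e+01,  7.15117157e-02,
        3.51772481e-02, -1.16755641e-04]), 'tcp_pos': array([168.06566943, 523.39499971, 238.15334724]), 'tool_rot': array([-0.97793311,  1.34169133,  0.97697132]), 'wrist_force': array([-0.61537995, -0.50702567,  0.5869856 ]), 'wrist_torque': array([-0.01941865, -0.0099307 , -0.00824213]), 'grip_width': 0.9985007536116478}
scene {'fovy': 50.9223995150505, 'cx': 327.3235591053503, 'cy': 231.73148075255565, 'k1': -0.1002845331712236, 'R': array([[-0.20271102,  0.97916715,  0.01182923],
       [ 0.83091567,  0.17838639, -0.52702699],
       [-0.51815769, -0.09700508, -0.84976622]]), 't': array([ 129.36745304, -362.40006682, 1704.11514884])}
top {'fovy': 57.3006388152857, 'cx': 327.0467566367096, 'cy': 239.9254578918063, 'k1': -0.06821628388665425, 'R': array([[-0.00677864, -0.99984199,  0.01643311],
       [-0.99805232,  0.00574556, -0.06211719],
       [ 0.06201296, -0.01682217, -0.99793357]]), 't': array([ -11.44138927,  562.16157958, 1119.82524343])}
```

View pics/scene0.png

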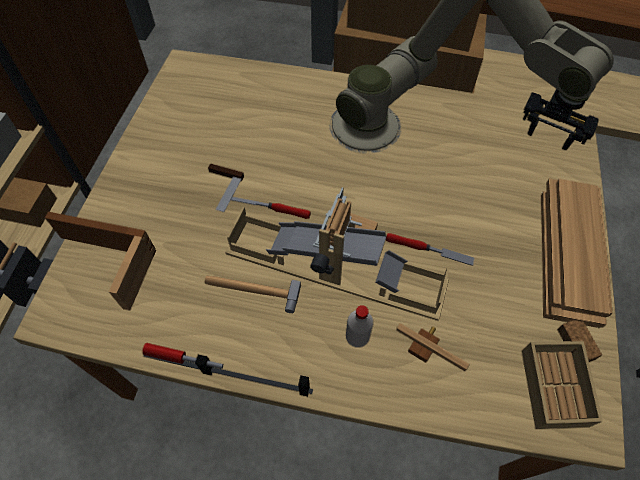

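View pics/top0.png

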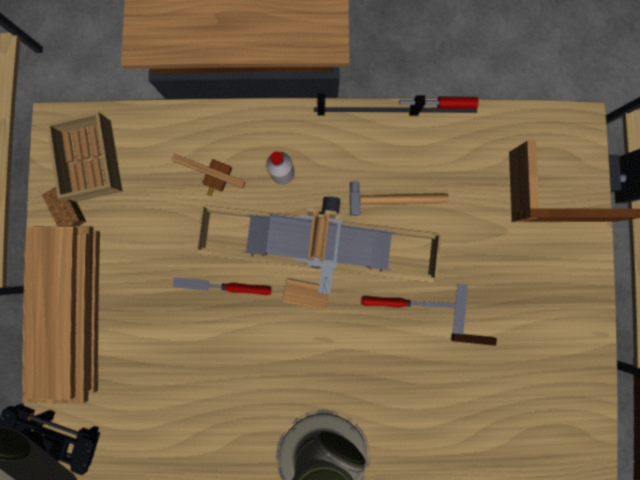

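```bash
python3 - <<'E'
import cv2
a=cv2.imread("pics/top0.png")[180:310,180:460]
cv2.imwrite("pics/top0c.png",cv2.resize(a,(800,371),interpolation=cv2.INTER_CUBIC))
a=cv2.imread("pics/scene0.png")[170:330,210:470]
cv2.imwrite("pics/scene0c.png",cv2.resize(a,(780,480),interpolation=cv2.INTER_CUBIC))
E
```

```text
(no output)
```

View pics/top0c.png

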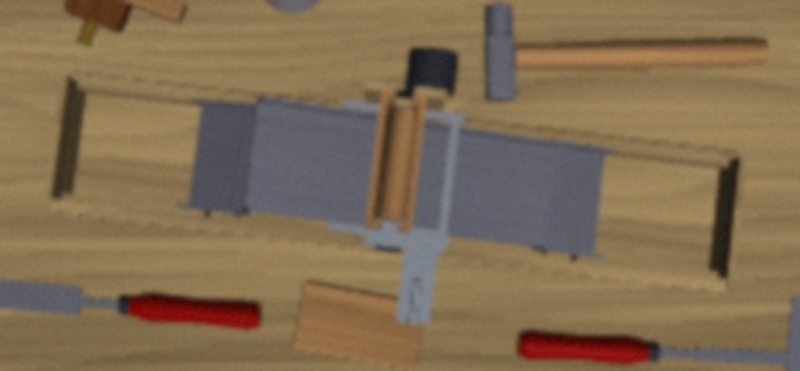

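View pics/scene0c.png

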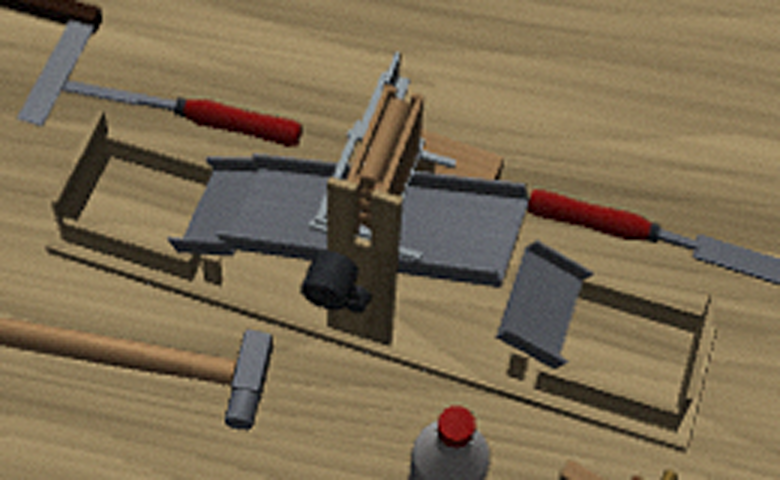

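```bash
cat > h.py <<'E'
import numpy as np,cv2
from scipy.optimize import least_squares
def proj(c,X):
    X=np.atleast_2d(X)@np.array(c["R"]).T+c["t"]
    f=240/np.tan(np.radians(c["fovy"]/2)); s=X[:,:2]/X[:,2:]
    s=s*(1+c["k1"]*(s**2).sum(1,keepdims=True))
    return s*f+[c["cx"],c["cy"]]
def T(p,X):
    X=np.atleast_2d(np.array(X,float)); c,s=np.cos(p[2]),np.sin(p[2])
    return np.c_[p[0]+c*X[:,0]-s*X[:,1],p[1]+s*X[:,0]+c*X[:,1],X[:,2]]
def ray(c,uv):
    f=240/np.tan(np.radians(c["fovy"]/2)); d=(np.array(uv)-[c["cx"],c["cy"]])/f; s=d.copy()
    for _ in range(20): s=d/(1+c["k1"]*(s@s))
    R=np.array(c["R"]); return -R.T@c["t"],R.T@np.r_[s,1]
def model(tab=0,gate=None):
    L=[]
    def poly(P): L.append(np.array(P,float))
    poly([[-49,-16.5,263],[49,-16.5,263],[49,16.5,263],[-49,16.5,263],[-49,-16.5,263]])
    for s in(1,-1): poly([[-50,s*310,85],[50,s*310,85]])
    y=-30+tab
    poly([[-115,y,181],[-115,y,217],[-81,y,217],[-81,y,181],[-115,y,181]])
    poly([[-65,-310,0],[-65,310,0],[65,310,0],[65,-310,0],[-65,-310,0]])
    if gate is not None:
        c,s=np.cos(gate),np.sin(gate)
        def g(x,y,h): return [x,y*c+h*s,100-y*s+h*c]
        poly([g(-42,-130,25),g(-42,130,25),g(42,130,25),g(42,-130,25),g(-42,-130,25)])
        poly([g(-42,-130,45),g(-42,130,45)])
    return L
def overlay(img,c,p,sc,off,size,**k):
    x0,y0=off; w,h=size
    a=cv2.resize(img[y0:y0+h,x0:x0+w],None,fx=sc,fy=sc,interpolation=cv2.INTER_CUBIC)
    for l in model(**k):
        q=(proj(c,T(p,l))+.5-[x0,y0])*sc
        cv2.polylines(a,[np.int32(np.round(q))],False,(0,255,0),1)
    return a
E
cat > fit.py <<'E'
from h import *
from rig import eyes
ct,cs=eyes.camera_model("top"),eyes.camera_model("scene")
k=280/800
t=[((-49,16.5,263),(368,228)),((-49,-16.5,263),(413,231)),((50,310,85),(70,78)),((-50,310,85),(53,195)),((50,-310,85),(738,158)),((-50,-310,85),(724,278))]
s=[((-65,310,0),None),((65,310,0),(687,448)),((65,-310,0),(48,250)),((49,-16.5,263),(331,182)),((49,16.5,263),(380,193)),((-98,-30,217),(397,55))]
s=[a for a in s if a[1]]
def res(p):
    r=[proj(ct,T(p,X))[0]-(np.array(u)*k+[180,180]-.35) for X,u in t]+[proj(cs,T(p,X))[0]-(np.array(u)/3+[210,170]-.35) for X,u in s]
    return np.ravel(r)
o=least_squares(res,[500,0,0],loss="soft_l1")
print(o.x,np.round(res(o.x).reshape(-1,2),1).tolist())
p=o.x
cv2.imwrite("pics/ovt.png",overlay(cv2.imread("pics/top0.png"),ct,p,2.857,(180,180),(280,130),gate=-.31))
cv2.imwrite("pics/ovs.png",overlay(cv2.imread("pics/scene0.png"),cs,p,3,(210,170),(260,160),gate=-.31))
E
python3 fit.py
```

```text
[ 5.53695074e+02  5.03960186e+00 -1.21326738e-01] [[-0.1, 0.2], [0.3, 1.0], [-8.1, -0.1], [-7.6, -0.5], [8.9, 1.1], [9.8, -0.4], [-0.8, 1.5], [-0.7, 1.4], [4.7, -0.8], [1.9, -0.6], [-3.9, 3.5]]
```

```bash
sed -i 's/310,85/292,85/g' h.py fit.py; sed -i 's/((49,-16.5,263),(331,182)),((49,16.5,263),(380,193))/((56,-30,263),(331,182)),((56,30,263),(405,193))/' fit.py; python3 fit.py
```

```text
[ 5.52711978e+02  7.12485169e+00 -1.25960128e-01] [[-1.3, 0.7], [-0.8, 1.5], [-1.5, 0.6], [-1.2, 0.2], [0.9, 1.2], [1.6, -0.3], [-0.2, 1.7], [0.2, 0.8], [-0.9, -0.3], [-1.0, 3.3], [-2.8, 3.3]]
```

```bash
sleep 1
```

```text
(no output)
```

View pics/ovt.png

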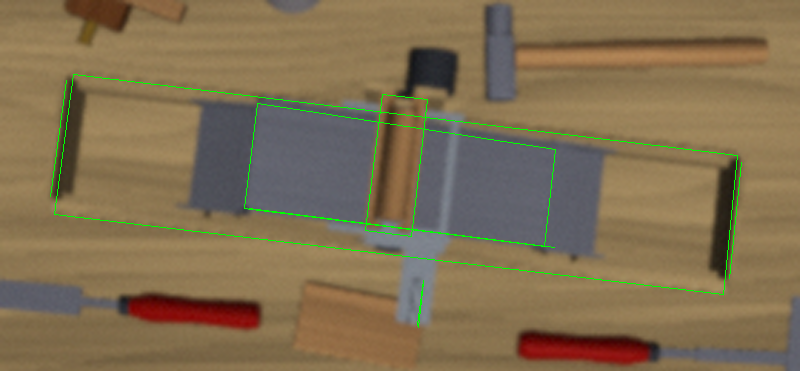

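View pics/ovs.png

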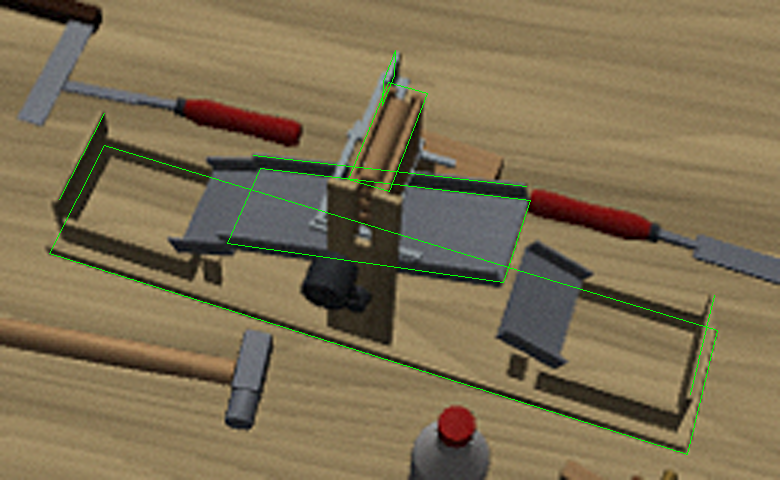

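```bash
cat > go.py <<'E'
import sys
from h import *
from rig import env
from scipy.spatial.transform import Rotation as Ro
P=[552.7,7.1,-.126]
def plan(fx,fy,z,jaw):  # jaw: 'x' or 'y' feeder axis
    s=env.observe(); M=Ro.from_rotvec(s["tool_rot"]).as_matrix()
    W=T(P,[fx,fy,z])[0]
    a=P[2]+(0 if jaw=='x' else np.pi/2); d=np.array([np.cos(a),np.sin(a),0])
    # roll about tool x so tool z -> ±d
    v=M.T@d; r=np.degrees(np.arctan2(-v[1],v[2]))
    r=(r+90)%180-90
    print("tcp",s["tcp_pos"].round(1),"F",s["wrist_force"].round(1),"q",s["qpos"].round(2),"W",W.round(1))
    fp=np.array([[np.cos(P[2]),np.sin(P[2])],[-np.sin(P[2]),np.cos(P[2])]])@(s["tcp_pos"][:2]-P[:2]); print("feeder xy now",fp.round(1))
    print("tool shift cm",(M.T@(W-s["tcp_pos"])/10).round(2),"roll",r.round(1)); print(M.round(3).tolist())
if __name__=="__main__": plan(*map(float,sys.argv[1:4]),sys.argv[4])
E
python3 go.py 0 107 300 x
python3 - <<'E'
import sys; sys.path.insert(0,'.')
from h import *
from rig import eyes
c=eyes.camera_model("top")
for n,u,z in(("gluecap",(277,158),165),("offc",(305,293),40)):
    o,d=ray(c,u); print(n,o+d*(z-o[2])/d[2])
E
```

```text
tcp [168.1 523.4 238.2] F [-0.7  0.5 -0.6] q [ 1.04  0.38  1.3  -0.    1.46 -0.22] W [566.1 113.3 300. ]
feeder xy now [-446.5  463.9]
tool shift cm [ -6.16 -50.44 -26.89] roll 79.4
[[-0.001, -0.952, 0.306], [-0.001, 0.306, 0.952], [-1.0, 0.0, -0.001]]
gluecap [740.9410837 100.503306  165.       ]
offc [427.00003046  41.88645674  40.        ]
```

Emit:
play_rows --increments '[-3,-5,-2.7,7,1,-6.2,-10,-5.4,14,1,-6.2,-15,-8,22,1,-6.2,-20,-10.8,30,1,-6.2,-25.2,-13.4,38,1,-6.2,-30,-16.1,46,1,-6.2,-35,-18.8,54,1,-6.2,-40,-21.5,62,1,-6.2,-45,-24.2,70,1,-6.2,-50.4,-26.9,79.4,1,-6.2,-50.4,-26.9,79.4,1,-6.2,-50.4,-26.9,79.4,1]' --newtons 20

```text
time_s: 1.6
tcp_pos: [565.4, 113.6, 300.4]
tool_rot: [0.098, 1.57, -0.098]
wrist_force: [-0.2, 0.7, 0.9]
grip_width: 0.009
```

```bash
python3 go.py 0 107 180 x; python3 - <<'E'
from rig import eyes
from h import *
import cv2
for n,o,w,s in(("top",(180,150),(280,160),2.857),("scene",(210,130),(260,200),3),("wrist",(0,0),(640,480),1)):
    a=eyes.snapshot(n)[:,:,::-1][o[1]:o[1]+w[1],o[0]:o[0]+w[0]]
    cv2.imwrite(f"pics/{n}1.png",cv2.resize(a,None,fx=s,fy=s,interpolation=cv2.INTER_CUBIC))
E
```

```text
tcp [565.4 113.6 300.4] F [-0.2  0.7  0.9] q [-0.01  0.4   1.1   0.    1.65  0.12] W [566.1 113.3 180. ]
feeder xy now [ -0.8 107.3]
tool shift cm [12.04 -0.03  0.09] roll 0.1
[[-0.001, 0.125, 0.992], [0.0, 0.992, -0.125], [-1.0, 0.0, -0.001]]
```

View pics/scene1.png

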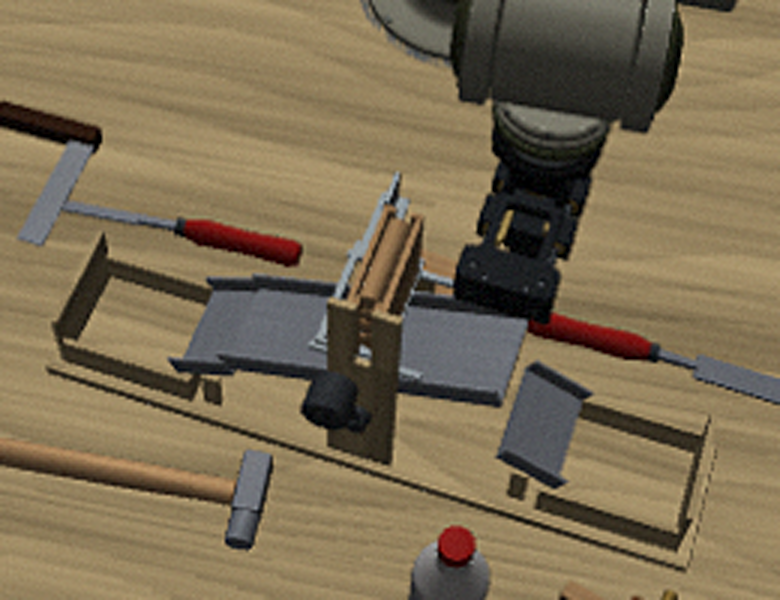

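View pics/wrist1.png

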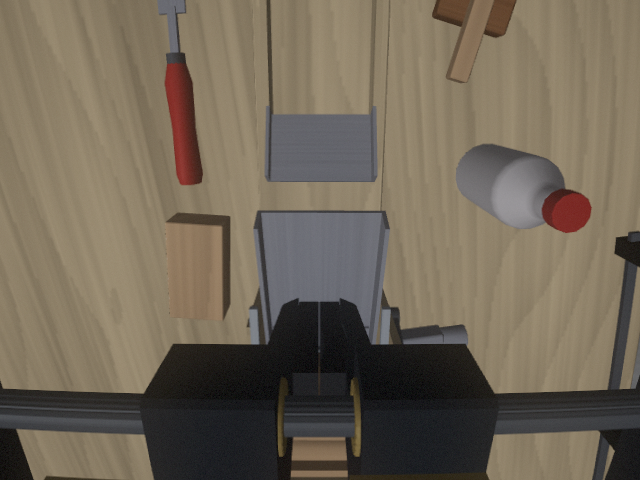

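```bash
python3 - <<'E'
from h import *
from rig import eyes
P=[552.7,7.1,-.126]
c=eyes.camera_model("wrist"); g=-.31;C,S=np.cos(g),np.sin(g)
for x in(-42,42): print(proj(c,T(P,[x,130*C+25*S,100-130*S+25*C])))
for x in(-42,42): print(proj(c,T(P,[x,123,79])))
E
```

```text
[[260.80975037 212.0347212 ]]
[[381.66504273 212.40270792]]
[[273.146808   180.30071542]]
[[368.48104843 180.5953124 ]]
```

Emit:
play_rows --increments '[5,-0.2,0.1,0,1,10,-0.2,0.1,0,1,12.5,-0.2,0.1,0,1,13.5,-0.2,0.1,0,1,14,-0.2,0.1,0,1,14.5,-0.2,0.1,0,1,15,-0.2,0.1,0,1,15.5,-0.2,0.1,0,1]'

```text
time_s: 2.75
tcp_pos: [566.7, 111.3, 145.8]
tool_rot: [0.099, 1.568, -0.099]
wrist_force: [0.0, -0.0, 0.4]
grip_width: 0.006
```

Emit:
play_rows --increments '[0.5,0,0,0,1,1,0,0,0,1,1.5,0,0,0,1,2,0,0,0,1,2.5,0,0,0,1,3,0,0,0,1,3.5,0,0,0,1,4,0,0,0,1,4.4,0,0,0,1,4.4,0,0,0,1]'

```text
time_s: 4.0
tcp_pos: [566.4, 111.3, 101.4]
tool_rot: [0.099, 1.569, -0.099]
wrist_force: [0.6, -0.3, -0.3]
grip_width: 0.007
```

```bash
python3 go.py 0 104 90 x; python3 - <<'E'
from rig import eyes
import cv2
for n,o,w,s in(("scene",(210,130),(260,200),3),):
    a=eyes.snapshot(n)[:,:,::-1][o[1]:o[1]+w[1],o[0]:o[0]+w[0]]
    cv2.imwrite(f"pics/{n}2.png",cv2.resize(a,None,fx=s,fy=s,interpolation=cv2.INTER_CUBIC))
E
```

```text
tcp [566.4 111.3 101.4] F [ 0.6 -0.3 -0.3] q [-0.01  0.56  1.42 -0.    1.16  0.11] W [565.8 110.3  90. ]
feeder xy now [  0.5 105.1]
tool shift cm [ 1.14 -0.11 -0.05] roll 0.0
[[-0.001, 0.125, 0.992], [-0.0, 0.992, -0.125], [-1.0, -0.0, -0.001]]
```

View pics/scene2.png

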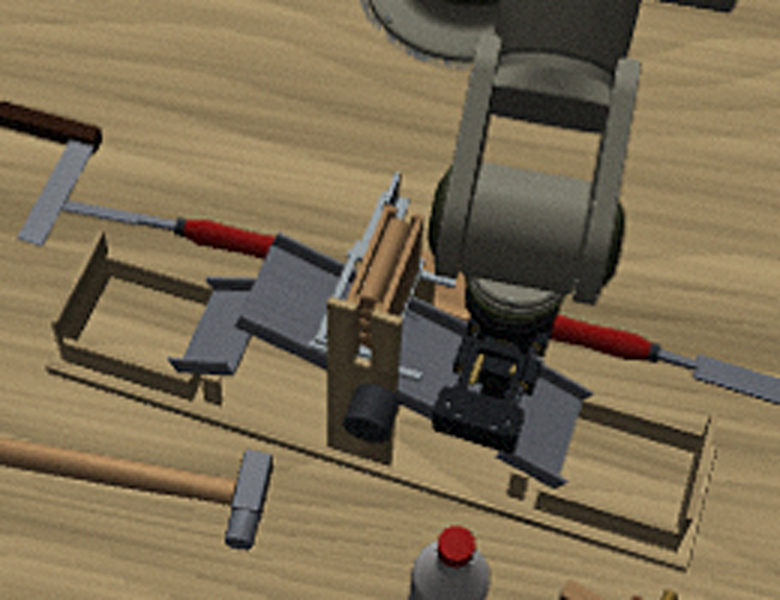

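Emit:
play_rows --increments '[-5,0,0,0,1,-11,0,0,0,1,-17,0,0,0,1,-22,0,0,10,1,-22,-3,-2,20,1,-22,-6,-4,30,1,-22,-9,-6,40,1,-22,-12,-8,50,1,-22,-15,-9,60,1,-22,-18,-10.2,70,1,-22,-18,-10.2,80,1,-22,-18,-10.2,90,1]'

```text
time_s: 5.55
tcp_pos: [442.5, -54.9, 322.1]
tool_rot: [1.306, 1.143, -1.306]
wrist_force: [-0.2, 0.3, 0.9]
grip_width: 0.007
```

Emit:
play_rows --increments '[0,0,0,0,1,0,0,0,0,1]'

```text
time_s: 5.8
tcp_pos: [442.7, -54.4, 321.9]
tool_rot: [1.299, 1.149, -1.299]
wrist_force: [-0.2, -0.1, -0.8]
grip_width: 0.002
```

```bash
python3 go.py -102 -75 200 y; python3 - <<'E'
from rig import eyes
from h import *
P=[552.7,7.1,-.126]
import cv2
c=eyes.camera_model("wrist")
a=eyes.snapshot("wrist")[:,:,::-1].copy()
cv2.imwrite("pics/wrist3.png",overlay(a,c,P,1,(0,0),(640,480),gate=.31))
o,w,s=(210,130),(260,200),3
c=eyes.camera_model("scene")
cv2.imwrite("pics/scene3.png",overlay(eyes.snapshot("scene")[:,:,::-1].copy(),c,P,3,o,w,gate=.31))
E
```

```text
tcp [442.7 -54.4 321.9] F [-0.2 -0.1 -0.8] q [-0.39  0.14  1.39  0.    1.61  1.3 ] W [442.1 -54.5 200. ]
feeder xy now [-101.4  -74.9]
tool shift cm [ 1.219e+01 -6.000e-02  1.000e-02] roll 0.2
[[0.0, 0.993, -0.122], [-0.0, -0.122, -0.993], [-1.0, 0.0, 0.0]]
```

View pics/wrist3.png

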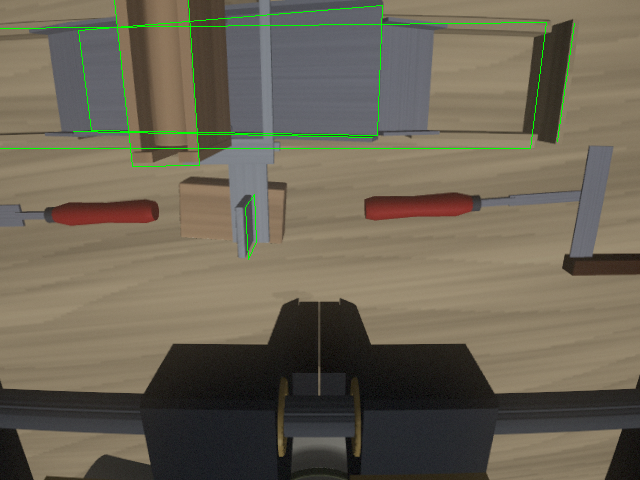

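View pics/scene3.png

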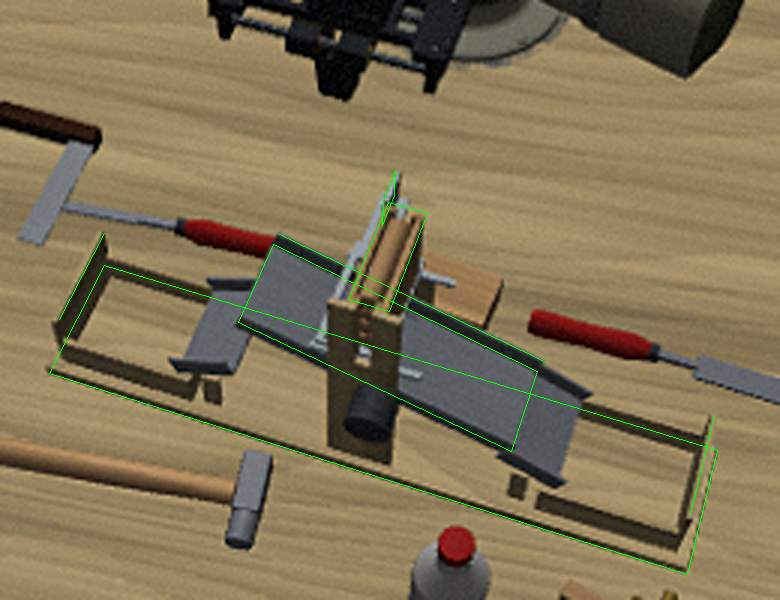

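Emit:
play_rows --increments '[5,0,0,0,1,10,0,0,0,1,12.2,0,0,0,1,12.2,0,-1.0,0,1,12.2,0,-2,0,1,12.2,0,-2.5,0,1,12.2,0,-3,0,1,12.2,0,-3.5,0,1,12.2,0,-4,0,1,12.2,0,-4.5,0,1,12.2,0,-4.9,0,1,12.2,0,-5.2,0,1]'

```text
time_s: 7.4
tcp_pos: [449.3, -2.7, 199.7]
tool_rot: [1.301, 1.147, -1.301]
wrist_force: [1.2, -1.8, 1.1]
grip_width: 0.003
```

Emit:
play_rows --increments '[0,0,-0.2,0,1,0,0,-0.3,0,1,0,0,-0.3,0,1]'

```text
time_s: 7.78
tcp_pos: [449.6, 0.2, 199.6]
tool_rot: [1.301, 1.147, -1.301]
wrist_force: [1.0, 1.0, -0.1]
grip_width: 0.003
```

```bash
python3 go.py -102 -20 200 y; python3 - <<'E'
from rig import eyes
from h import *
P=[552.7,7.1,-.126]
c=eyes.camera_model("wrist")
a=eyes.snapshot("wrist")[:,:,::-1].copy()
cv2.imwrite("pics/wrist4.png",overlay(a,c,P,1,(0,0),(640,480),tab=27))
o,w,s=(210,130),(260,200),3
c=eyes.camera_model("scene")
cv2.imwrite("pics/scene4.png",overlay(eyes.snapshot("scene")[:,:,::-1].copy(),c,P,3,o,w,tab=27))
E
```

```text
tcp [4.496e+02 2.000e-01 1.996e+02] F [ 1.   1.  -0.1] q [-0.26  0.24  1.63  0.    1.27  1.43] W [4.49e+02 1.00e-01 2.00e+02]
feeder xy now [-101.4  -19.8]
tool shift cm [-0.04 -0.06  0.02] roll 0.0
[[-0.0, 0.992, -0.125], [0.0, -0.125, -0.992], [-1.0, -0.0, -0.0]]
```

View pics/wrist4.png

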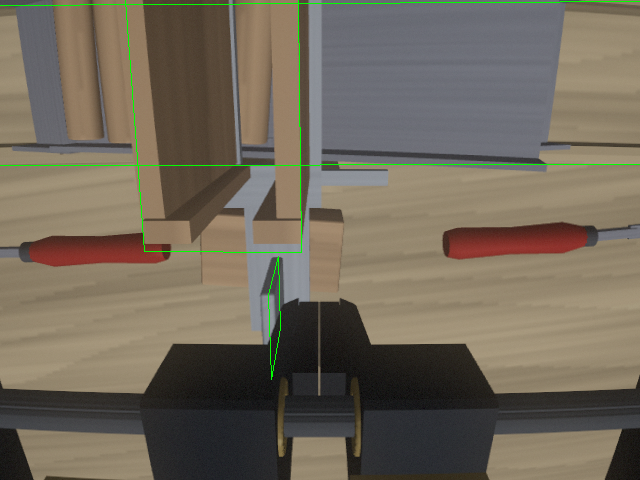

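View pics/scene4.png

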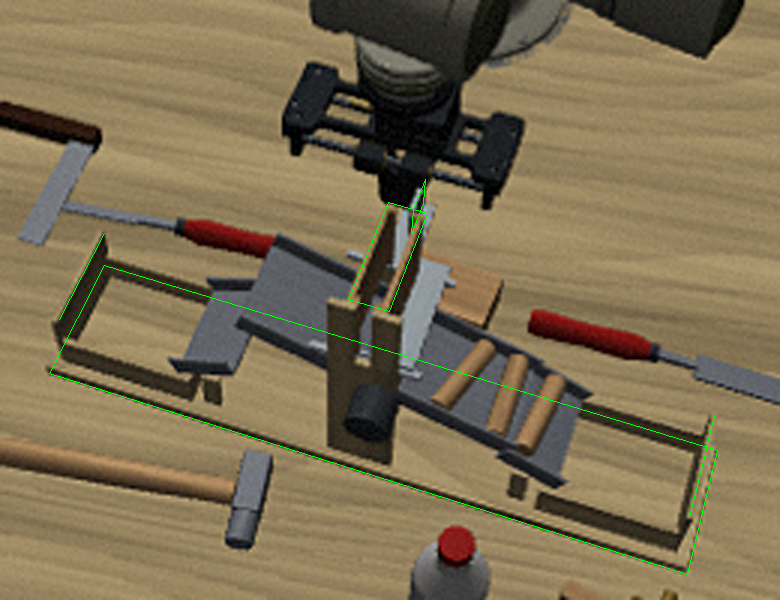

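Emit:
play_rows --increments '[0,0,-0.1,0,1,0,0,-0.2,0,1,0,0,-0.3,0,1,0,0,-0.3,0,1]'

```text
time_s: 8.38
tcp_pos: [449.9, 2.5, 199.7]
tool_rot: [1.3, 1.146, -1.302]
wrist_force: [-1.0, -5.7, -0.0]
grip_width: 0.007
```

Emit:
play_rows --increments '[0,0,1,0,1,0,0,3,0,1,0,0,5,0,1,-5,0,6,0,1,-11,0,6,0,1,-17,0,6,0,1,-17,5,6,0,1,-17,5,6,0,1]'

```text
time_s: 9.38
tcp_pos: [493.8, -63.5, 368.7]
tool_rot: [1.301, 1.149, -1.301]
wrist_force: [0.5, 0.1, -1.0]
grip_width: 0.008
```

Emit:
play_rows --increments '[0,-5,3,0,1,0,-10,6,0,1,0,-10,9,0,1,0,-10,9,0,1,0,-10,9,0,1,0,-10,9,0,1,0,-10,9,0,1,0,-10,9,0,1]'

```text
time_s: 10.38
tcp_pos: [381.7, -139.2, 369.7]
tool_rot: [1.301, 1.148, -1.301]
wrist_force: [0.0, 0.4, 0.5]
grip_width: 0.002
```

```bash
python3 - <<'E'
from rig import eyes,env
from h import *
P=[552.7,7.1,-.126]
print(env.observe()["tcp_pos"],env.observe()["wrist_force"])
o,w=(210,130),(260,200)
c=eyes.camera_model("scene")
cv2.imwrite("pics/scene5.png",overlay(eyes.snapshot("scene")[:,:,::-1].copy(),c,P,3,o,w,tab=27,gate=.31))
c=eyes.camera_model("top")
cv2.imwrite("pics/top5.png",overlay(eyes.snapshot("top")[:,:,::-1].copy(),c,P,2.857,(180,140),(280,190),tab=27))
E
```

```text
[ 381.73824428 -139.17856424  369.69118828] [0.03662795 0.38329007 0.47288304]
```

View pics/scene5.png

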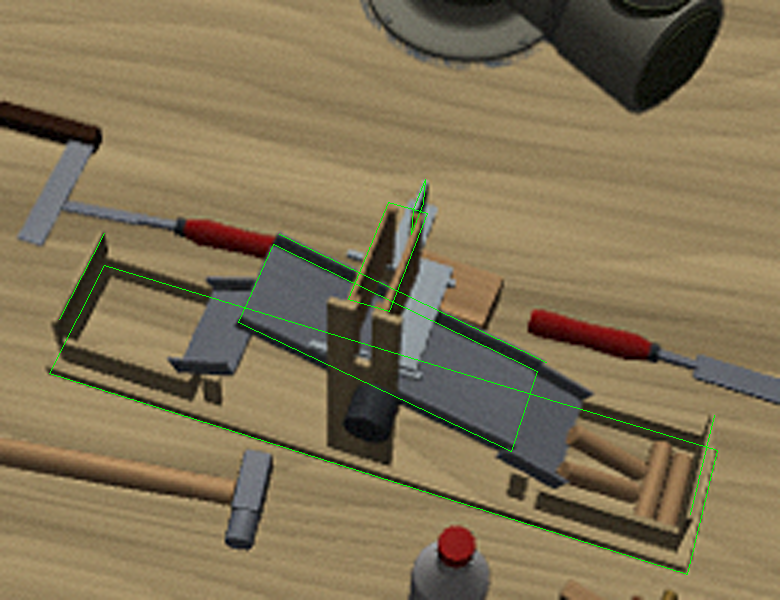

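View pics/top5.png

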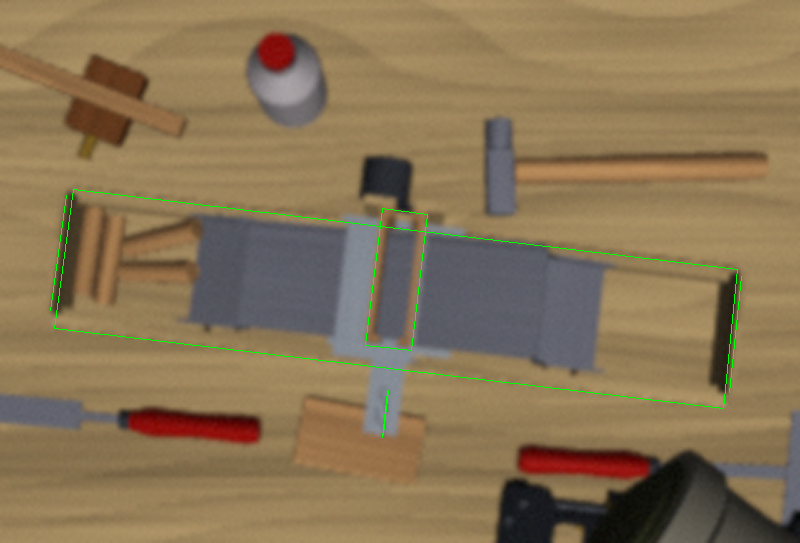

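```bash
python3 - <<'E'
from rig import eyes,env
from h import *
a=eyes.snapshot("scene")[:,:,::-1][255:325,380:460]; b=eyes.snapshot("top")[:,:,::-1][195:260,190:280]
cv2.imwrite("pics/s6.png",cv2.resize(a,None,fx=8,fy=8,interpolation=cv2.INTER_CUBIC))
cv2.imwrite("pics/t6.png",cv2.resize(b,None,fx=8,fy=8,interpolation=cv2.INTER_CUBIC))
E
```

```text
(no output)
```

View pics/s6.png

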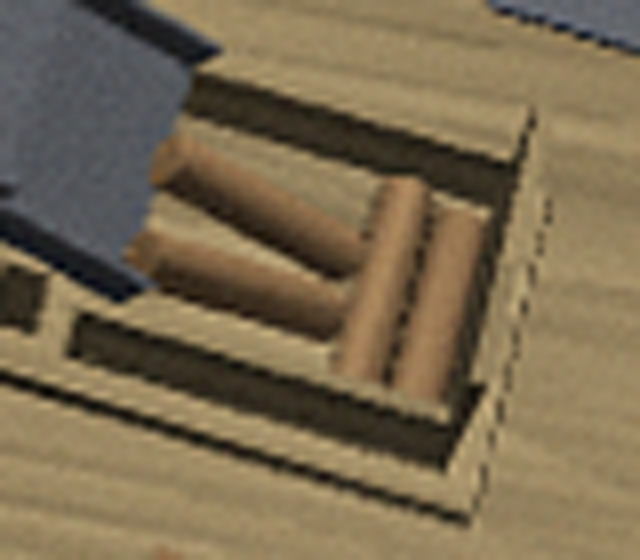

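View pics/t6.png

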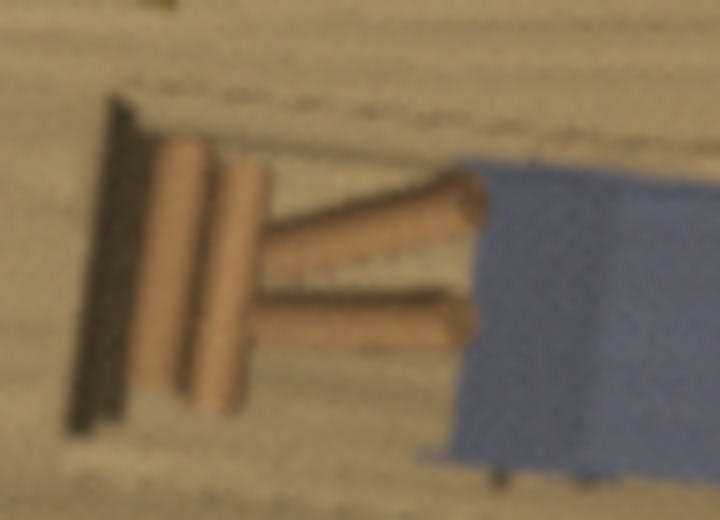

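```bash
python3 - <<'E'
from rig import eyes
from h import *
P=[552.7,7.1,-.126]
ct,cs=eyes.camera_model("top"),eyes.camera_model("scene")
def tri(t,s):
    o1,d1=ray(ct,np.array(t)/8+[190,195]-.45);o2,d2=ray(cs,np.array(s)/8+[380,255]-.45)
    A=np.c_[d1,-d2];k=np.linalg.lstsq(A,o2-o1,rcond=None)[0]
    a,b=o1+k[0]*d1,o2+k[1]*d2; m=(a+b)/2
    c,s_=np.cos(P[2]),np.sin(P[2]);v=m-[P[0],P[1],0]
    print(np.round([c*v[0]+s_*v[1],-s_*v[0]+c*v[1],m[2]],1),"gap",np.linalg.norm(a-b).round(1))
tri((468,320),(142,255)) # B chute end
tri((480,197),(168,160)) # A chute end
tri((270,255),(352,250)) # A far (approx)
tri((250,318),(335,310)) # B far
tri((460,320),(180,255)) 
tri((215,410),(400,183)) # dowel near robot end
tri((245,165),(360,372))
print(proj(cs,T(P,[[-40,179,53],[40,179,53]]))*8-[380*8,255*8], proj(ct,T(P,[[-40,179,53],[40,179,53]]))*8-[190*8,195*8])
E
```

```text
[  3.2 182.9   3.2] gap 7.3
[ 30.9 173.2 120.1] gap 11.3
[ 11.1 242.5  62.5] gap 4.4
[ -3.6 253.8  -5.1] gap 12.1
[  1.4 190.4   4.4] gap 3.1
[-37.3 257.4  30.4] gap 2.5
[ 40.7 258.2  38.9] gap 1.2
[[189.80349703  74.84366832]
 [129.26739408 277.53138591]] [[444.79568541 440.87048601]
 [478.00290182 188.3083792 ]]
```

```bash
python3 - <<'E'
from rig import eyes
from h import *
P=[552.7,7.1,-.126]
ct,cs=eyes.camera_model("top"),eyes.camera_model("scene")
def tri(t,s):
    o1,d1=ray(ct,np.array(t)/8+[190,195]-.45);o2,d2=ray(cs,np.array(s)/8+[380,255]-.45)
    A=np.c_[d1,-d2];k=np.linalg.lstsq(A,o2-o1,rcond=None)[0]
    a,b=o1+k[0]*d1,o2+k[1]*d2; m=(a+b)/2
    c,s_=np.cos(P[2]),np.sin(P[2]);v=m-[P[0],P[1],0]
    print(np.round([c*v[0]+s_*v[1],-s_*v[0]+c*v[1],m[2]],1),"gap",np.linalg.norm(a-b).round(1))
tri((480,197),(145,255)) # A chute end (far x)
tri((262,250),(340,310)) 
tri((462,318),(168,160)) # B chute end
tri((250,318),(352,250))
E
```

```text
[ 36.7 178.7  66.1] gap 3.4
[ 15.5 249.2  29.9] gap 3.0
[ -0.9 178.3  64.4] gap 0.7
[ -6.5 248.5  32.6] gap 4.8
```

```bash
python3 - <<'E'
from rig import eyes,env,ticket
from h import *
a=eyes.snapshot("top")[:,:,::-1].copy(); z=cv2.imread("pics/top0.png")
d=cv2.GaussianBlur(cv2.absdiff(a,z),(5,5),0).max(2)
n,_,st,_=cv2.connectedComponentsWithStats((d>25).astype('uint8'))
print([s.tolist() for s in st[1:] if s[4]>10])
b=cv2.absdiff(a[195:260,190:280],eyes.snapshot("top")[195:260,190:280,::-1]); print("tray diff",b.max(),b.mean())
b=cv2.absdiff(cv2.resize(cv2.imread("pics/t6.png"),(90,65),interpolation=cv2.INTER_AREA),a[195:260,190:280]);print(b.mean())
E
```

```text
[[305, 194, 37, 21, 578], [269, 213, 44, 46, 535], [212, 215, 7, 28, 114], [220, 216, 31, 21, 307], [311, 217, 15, 41, 428], [334, 224, 7, 37, 69], [347, 224, 25, 5, 55], [296, 260, 12, 6, 60], [306, 265, 29, 29, 667], [332, 297, 173, 183, 17960], [179, 381, 128, 99, 6607], [0, 403, 101, 77, 6007], [291, 445, 21, 35, 405], [439, 446, 7, 4, 13], [321, 452, 29, 17, 131], [258, 455, 27, 25, 149], [259, 468, 8, 4, 19], [323, 468, 30, 12, 223], [266, 474, 12, 6, 48]]
tray diff 9 1.5325356125356124
1.3936752136752137
```

Only the gate, shutter, dowels and arm (with its shadow) have changed. The dowels are still, so I am handing in.

```bash
python3 -c "
from rig import ticket
print(ticket.job_done())"
```

```text
the job is handed in; nothing more can be done
None
```

The feeder is switched to its left chute: gate and shutter are where they should be, and all four dowels are in the left tray. I handed the job in just after 10 s of the 45 s allowed; no verdict is reported.

- **Gate:** The left end was the raised one. I pressed it down with the shut fingertips. In the later pictures the gate matches the left-down stop (0.31 rad), and all four dowels were still in the magazine until the shutter opened.
- **Shutter:** I pushed the tab until the wrist force rose to about 5.7 N, well above the 1.2 N friction, which I took as the end stop. The overlay for full travel (27 mm) matches the tab. I then backed off, and the robot touches nothing.
- **Dowels:** They were at rest, with no change between successive pictures. Two lie across the tray. The other two lie lengthwise with one end leaning on the chute lip. I measured their centres at about 30 mm above the tray floor, under the 45 mm limit. A first measurement of those two gave nonsense because I had paired the wrong dowels between the cameras; I redid it.
- **Bystanders:** The before-and-after top pictures showed no shift in those in view. The arm hid the area around the narrower tools on the right at the end, but I never moved low there.

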